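# Draw the long cutting ruler out of a half-opening drawer

### The job

Pull the drawer open as far as it goes and take out the long cutting ruler: it is longer than the gap, so tip its front end up and draw it out slantwise, without levering it against the unit's top board. Finish still holding the ruler in the gripper, roughly level and still, with its middle over the green cutting mat and all of it higher than the drawer unit's top. Leave the eraser in the drawer, and do not disturb the plant, the mug or the computer mouse.

Things in the scene. Friction and masses are not known exactly. Their poses are not given: they have to be found in the camera images.
- unit: low desktop drawer unit of pale wood, fixed, 400 deep (x) x 300 wide (y) x 98 mm high. Origin: centre of its underside, on the desk. Its +x axis points to its back, its front looks to its own -x, z up. The front edge of its body and top board is at x = -200 mm.
- unit_top: the unit's top board, 400 x 300 x 14 mm, part of the unit; origin: centre of its underside, 84 mm above the desk; axes as the unit. It covers the back of the drawer even when the drawer is fully open
- drawer (a joint): how far the drawer is pulled out (m) along the unit's -x: 0 shut, 0.200 at the end stop (it cannot come out). About 2 N of friction; stays where it is left; starts 0 to 20 mm open. Fully open, 200 mm of its inside is uncovered, from its front panel to the top board's edge. Side and back walls reach 50 mm, the white front panel (14 mm thick) 78 mm above the desk
- drawer_floor (a point): middle of the drawer's inner floor, 18 mm above the desk; moves with the drawer; axes as the unit. The inside runs 190 mm from it to the front panel (-x) and to the back wall (+x), and 128 mm to either side (y)
- handle (a point): middle of the drawer's dark round bar handle, 58 mm above the desk; bar 10 mm thick, 128 mm long along the unit's y, its centre line 42 mm in front of the drawer's front panel (37 mm free behind it), on two 8 mm stems 52 mm either side of the middle. Moves with the drawer
- ruler: aluminium cutting ruler lying flat in the drawer, 110 g, 300 long (x) x 40 wide (y) x 4 mm, with a blue grip rib 16 mm wide along its whole middle, its top 13 mm above the ruler's underside. Origin: centre of the underside; x along the ruler from its front end to its back end, within 4 degrees or so of the unit's x; z up. It rides on the drawer's floor. Grip it by the rib or the 40 mm width
- ruler_front (a point): middle of the ruler's front end (-x end, nearest the drawer's front), 2 mm above the underside
- ruler_back (a point): middle of the ruler's back end (+x end), 2 mm above the underside; stays under the top board after the drawer is opened
- mat: thin green cutting mat with a yellow grid, fixed flat on the desk, 220 (x) x 300 (y) x 3 mm; origin: centre of its underside
- eraser: white eraser in an orange sleeve, 44 x 20 x 13 mm, 20 g, on the drawer's floor near its side at the unit's -y, about 110 mm from the middle; origin: centre of its underside
- plant: small potted succulent standing on the unit's top board, pot 62 mm across and 52 mm high, 100 mm high with leaves; origin: centre of its underside; leave alone
- mug: blue mug, 80 mm across, 92 mm high, on the desk; origin: centre of its underside; leave alone
- mouse: black computer mouse, 104 x 60 x 35 mm, on the desk; origin: centre of its underside; leave alone

How it is judged:
On the way, in this order (a step that is already met when the one before it is completed fails the run):
1. the drawer is pulled out to its stop (value of joint drawer above 0.185 m), for 0.2 s.
2. the ruler is tipped up through the opening: front end above the drawer's front panel, back end still under the top board (z of ruler_front in the frame of unit above 0.08 m and x of ruler_back in the frame of unit above -0.2 m and z of ruler_back in the frame of unit below 0.084 m), for 0.05 s.
At the end, for the whole second after the job is handed in: The gripper holds the ruler still and within 20 degrees of level, its middle over the mat (within the mat's outline), both ends more than 100 mm above the desk, touching nothing but the gripper; the eraser still lies in the drawer (height (world z) of each of ruler_front, ruler_back above 0.1 m and angle between ruler's own z axis and vertical below 0.35 rad and x of ruler in the frame of mat between -0.11 and 0.11 m and y of ruler in the frame of mat between -0.15 and 0.15 m and contact force between ruler and the fingers above 1 N and contact force between ruler and unit below 0.1 N and contact force between ruler and mug below 0.1 N and contact force between ruler and plant below 0.1 N and linear speed of ruler below 0.03 m/s and angular speed of ruler below 0.3 rad/s and height (world z) of eraser between 0.012 and 0.05 m); the arm keeps its last pose, push and grip.
It fails at once if the ruler is levered against the unit's top board with more than 15 N (contact force between ruler and unit_top above 15 N).
It fails at once if the plant is disturbed (moved over 30 mm or tipped) (distance of plant from where it was at the start of the episode above 0.03 m or angle between plant's own z axis and vertical above 0.4 rad).
It fails at once if the mug is disturbed (moved over 30 mm or tipped) (distance of mug from where it was at the start of the episode above 0.03 m or angle between mug's own z axis and vertical above 0.4 rad).
It fails at once if the computer mouse is moved over 30 mm (distance of mouse from where it was at the start of the episode above 0.03 m).
It also fails if it takes over 54 s, if anything falls off the work surface, if the arm or the gripper's body presses on something with over 40 N, if the wrist force passes 120 N, or if a joint passes its speed limit or range.

### The arm

A 6-joint arm with a two-finger parallel gripper is mounted at the origin on the work surface. World frame = base frame: x ahead of the robot, y to its left, z up, the work surface at z = 0. Lengths are in m, angles in rad, forces in N, time in s.
With the tool pointing down it reaches from about 0.3 to 0.75 m from the base axis. Payload 8.5 kg.
Tool frame: the origin (TCP) lies at the very end of the fingers, on their centre line; the grasp point (between the pads) lies 19 mm behind it; z points along the fingers, y is the direction in which the jaws open and shut (so a half turn about z gives the same grasp; the last joint's range is limited). The gripper opens to 85 mm and grips with 20 to 120 N. Pads are 22 mm wide; open, the fingers measure 114 mm over their backs; the gripper's body (76 mm by 85 mm) begins 54 mm behind the grasp point. The pads swing forward as they close: fully open they stand 13 mm farther back than shut.
Start: joints at [1.079, 0.381, 1.297, -0, 1.464, -0.215], TCP at [0.15, 0.529, 0.206] pointing down, gripper open.
Joint ranges: [-3.11, 3.11], [-0.89, 2.33], [0.22, 2.48], [-1.42, 4.56], [0.17, 2.85], [-2.88, 2.88]. Speed limits (rad/s): [2.39, 2.39, 3.14, 3.14, 3.14, 3.14].

### API

Orientations are given as a unit quaternion [x, y, z, w].
In Python, from cell import * gives the robot as it stands. The module is installed in compiled form; this text tells all that it offers.
- The arm moves only by the tool drive_tool, never from a script. Its argument "targets" is a list of rows, each a list of 6 numbers: the shift along the world's x, y, z in mm, then the turn, a rotation vector about the world's x, y, z in degrees. A call has 1 to 5 rows; each row is the pose to reach, as a shift and turn from the pose commanded when the call began; what a row does not reach only later rows make up. A row lasts 1/12 s, in which the tool goes at most 41.7 mm and 7.16 degrees, less where a joint would pass 70% of its speed; a pose out of reach is approached as far as the arm can. A call with a gripper value outside its range is refused whole. "jaw" is the closure, from 0 (fully open) to 1 (shut), set as the call begins (left out, the last holds). The fingers move at their own pace and stop on an object; "newtons" is the grip in N (left out, the last holds). Time passes only in rows, so rows that repeat a pose let the fingers close. It gives the time, the measured TCP pose, the force and the opening at its end, in the units of the state.
- get_obs(): the state, without advancing time (a new reading comes with each control period).
- camera(name): name is "scene" or "top" or "wrist"; returns (picture, depth): 420x560x3 uint8, red, green, blue; 420x560 float32, m along the optical axis (not along the pixel's ray), 0 where there is no reading.
- get_calibration(name): a dict with "camera_matrix" (3x3 intrinsics, pixels), "D" ([k1, k2, p1, p2, k3] as OpenCV has them; the pictures are not rectified), "view" (4x4, takes a point from world to camera coordinates); the wrist camera has in their place "tool_from_camera" (4x4, takes a point from camera to tool coordinates, whose origin is the TCP and whose axes are the flange's). Camera axes: x right, y down, z forward; pixel columns grow to the right and rows downward; lengths in m; the calibration is good to about 2 mm. A picture is of the moment at which its call begins: read the wrist's pose just before it. get_calibration takes no time and is no camera call.
- job_done(): hands the job in, once; it reports no verdict.
The state is a dict: "time": time; "q": joint angles; "joint_velocities": joint speeds; "joint_efforts": joint torques, N m; "tool_pos": TCP position; "ee_rot": TCP orientation; "wrist_force": force on the tool from outside, world axes, zero at the start; "torque": the same for the moment, N m; "width": finger opening in m.
Only numpy, scipy, OpenCV 4.12 (cv2) and the standard library are available. Lean on these libraries where they do the work, as an engineer would, in place of code of your own. Each camera call takes 0.05 s, during which the arm holds its last target.

## Working session

There is one attempt and no reset: what is moved stays moved. The work goes in short steps, Python scripts to look and compute and a tool call to move; the robot and the scene stay as the last step left them, time stands still between calls to the robot, and variables do not carry over. Pictures are saved under pics/ and viewed, and the job is handed in when it is done.

Besides the shell and the picture viewer there is one more tool, called as a command line: name --pt "numbers of a row" for each row, then --argument value for the rest. drive_tool: Moves the arm, as the interface text tells. Its arguments: {"type":"object","properties":{"targets":{"type":"array"},"jaw":{"type":"number"},"newtons":{"type":"number"}},"required":["targets"]}

```bash
mkdir -p pics
cat > h.py <<'E'
from cell import *
import numpy as np, cv2
def shot(n,f):
    p,d=camera(n); cv2.imwrite(f'pics/{f}.png',p[:,:,::-1]); np.save(f'pics/{f}.npy',d); return p,d
def ray(n,u,v):
    c=get_calibration(n); K=np.array(c['camera_matrix']);D=np.array(c['D'])
    x=cv2.undistortPoints(np.array([[[u,v]]],float),K,D)[0,0]
    return np.array([x[0],x[1],1.]),np.linalg.inv(np.array(c['view']))
def atdepth(n,f,u,v):
    d=np.load(f'pics/{f}.npy'); r,T=ray(n,u,v); z=d[int(round(v)),int(round(u))]
    return (T@np.append(r*z,1))[:3].round(4)
def atz(n,u,v,z):
    r,T=ray(n,u,v); o=T[:3,3]; w=T[:3,:3]@r; return (o+w*(z-o[2])/w[2]).round(4)
E
python3 - <<'E'
from h import *
shot('scene','s0');shot('top','t0')
print(get_obs())
for n in('scene','top'):print(np.linalg.inv(np.array(get_calibration(n)['view'])).round(3))
E
```

```text
{'time': 0.1, 'q': array([ 1.07869677e+00,  3.81134240e-01,  1.29817355e+00, -1.97260750e-05,
        1.46363055e+00, -2.15293351e-01]), 'joint_velocities': array([-0.00107251, -0.0020712 , -0.00223021,  0.00169854,  0.00252836,
        0.0015715 ]), 'joint_efforts': array([ 3.72643350e-03, -4.49217868e+01, -2.31658155e+01, -8.87101260e-05,
        3.60495898e-03, -4.28322380e-05]), 'tool_pos': array([0.15016192, 0.52878423, 0.20537439]), 'ee_rot': array([ 1.37960582e-01,  9.90437492e-01, -6.34589908e-04, -2.23852511e-04]), 'wrist_force': array([-1.05078139,  0.38325358,  0.46988821]), 'torque': array([-0.02949824, -0.06142572, -0.02221704]), 'width': 0.08526894376650226}
[[ 0.454  0.509 -0.731  1.376]
 [ 0.891 -0.259  0.372 -0.384]
 [-0.    -0.82  -0.572  0.761]
 [ 0.     0.     0.     1.   ]]
[[ 0.026 -0.997  0.066  0.439]
 [-1.    -0.026  0.008  0.063]
 [-0.007 -0.066 -0.998  1.234]
 [ 0.     0.     0.     1.   ]]
```

View pics/s0.png

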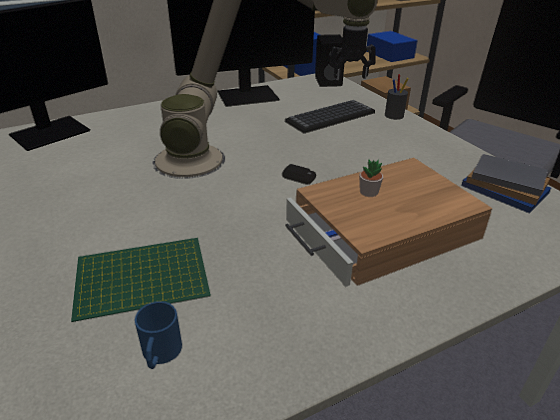

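View pics/t0.png

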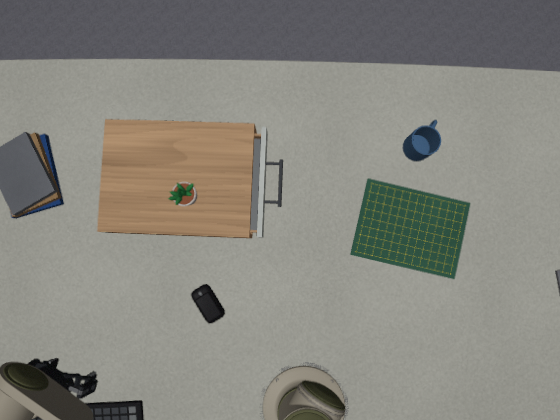

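The top view shows the unit with its front facing image-right (world −y). The handle is at about (281,183), the mat at (411,228), the mug at (421,142), the mouse at (208,303) and the plant at (183,193).

Run:
```python
import cv2
p=cv2.imread('pics/t0.png')
cv2.imwrite('pics/t0c.png',cv2.resize(p[105:255,90:300],None,fx=3.8,fy=3.8,interpolation=cv2.INTER_CUBIC))
from h import *
for n,uv,z in [('unit FL',(254,123.5),.098),('unit FR',(251,236),.098),('unit BL',(106,120),.098),('unit BR',(98,232),.098),
 ('handle top',(282,161),.063),('handle bot',(280,205),.063),
 ('mat',(369,180),.003),('mat',(469,202),.003),('mat',(455,277),.003),('mat',(351,255),.003),('mug',(421,142),.09),('plant',(183,193),.15),('mouse',(208,303),.03)]:
    print(n,atz('top',*uv,z),atdepth('top','t0',*uv))
```

```text
unit FL [0.7567 0.1511 0.098 ] [ 0.7852  0.159  -0.004 ]
unit FR [0.4628 0.1497 0.098 ] [0.4641 0.1546 0.0334]
unit BL [0.7597 0.5455 0.098 ] [0.7599 0.5459 0.0971]
unit BR [0.4621 0.5495 0.098 ] [0.4641 0.5906 0.0021]
handle top [0.6658 0.0757 0.063 ] [0.6662 0.0757 0.0609]
handle bot [0.5477 0.0779 0.063 ] [0.5477 0.078  0.0623]
mat [ 0.6301 -0.1689  0.003 ] [ 0.6298 -0.1686  0.0047]
mat [ 0.5758 -0.4539  0.003 ] [ 0.5759 -0.4545  0.0017]
mat [ 0.3647 -0.4142  0.003 ] [ 0.3644 -0.4161 -0.0018]
mat [ 0.4193 -0.1216  0.003 ] [ 0.4192 -0.1226 -0.0033]
mug [ 0.7216 -0.2895  0.09  ] [ 0.7421 -0.3151  0.007 ]
plant [0.5634 0.3174 0.15  ] [0.5598 0.3101 0.1811]
mouse [0.28   0.2659 0.03  ] [0.2806 0.2652 0.0341]
```

View pics/t0c.png

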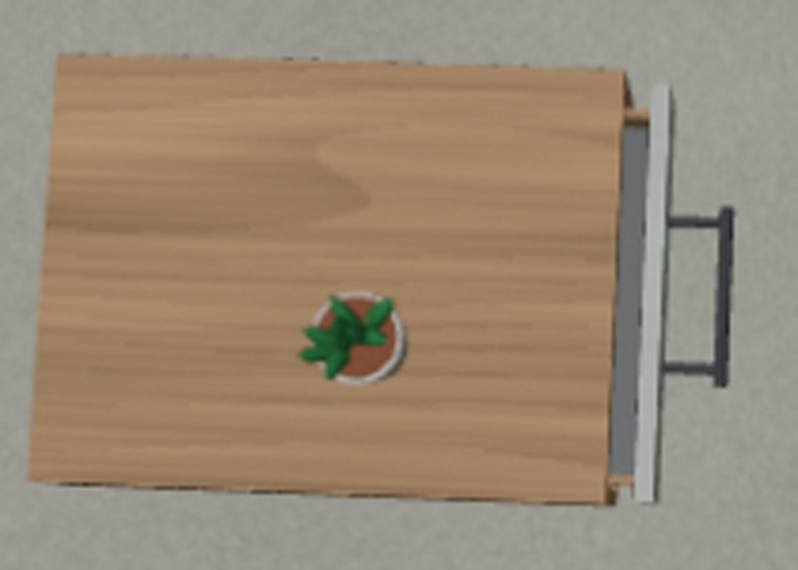

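drive_tool --pt "20 -20 20 0 0 3.2" --pt "48 -48 32 0 0 6.4" --pt "76 -76 44 0 0 9.6" --pt "104 -104 50 0 0 12.8" --pt "132 -132 54 0 0 15.9" --jaw 0.5

```text
time: 0.52
tool_pos: [0.2832, 0.3957, 0.2606]
ee_rot: [-0.002, 1.0, 0.0, 0.0]
wrist_force: [0.6, 1.7, -1.1]
width: 0.0428
```

drive_tool --pt "28 -28 0 0 0 0" --pt "56 -56 0 0 0 0" --pt "84 -84 0 0 0 0" --pt "112 -112 0 0 0 0" --pt "140 -140 0 0 0 0"

```text
time: 0.93
tool_pos: [0.4232, 0.2553, 0.2598]
ee_rot: [-0.0, 1.0, -0.0, -0.0]
wrist_force: [1.1, 0.6, -1.3]
width: 0.0426
```

drive_tool --pt "28 -28 0 0 0 0" --pt "56 -56 0 0 0 0" --pt "84 -84 0 0 0 0" --pt "112 -112 0 0 0 0" --pt "140 -140 0 0 0 0"

```text
time: 1.35
tool_pos: [0.5633, 0.1153, 0.2596]
ee_rot: [-0.0, 1.0, 0.0, -0.0]
wrist_force: [-0.4, 0.2, 1.0]
width: 0.0425
```

drive_tool --pt "22 -21 -5 0 0 0" --pt "44 -42 -20 0 0 0" --pt "44 -42 -60 0 0 0" --pt "44 -42 -100 0 0 0" --pt "44 -42 -140 0 0 0"

```text
time: 1.77
tool_pos: [0.6062, 0.0745, 0.118]
ee_rot: [0.0, 1.0, 0.0, -0.0]
wrist_force: [1.1, 0.3, 0.1]
width: 0.0432
```

Run:
```python
from h import *
p,d=shot('scene','s1');shot('wrist','w1')
cv2.imwrite('pics/s1c.png',cv2.resize(p[150:300,230:400][:,:,::-1],None,fx=4,fy=4))
```

```text
(no output)
```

View pics/s1c.png

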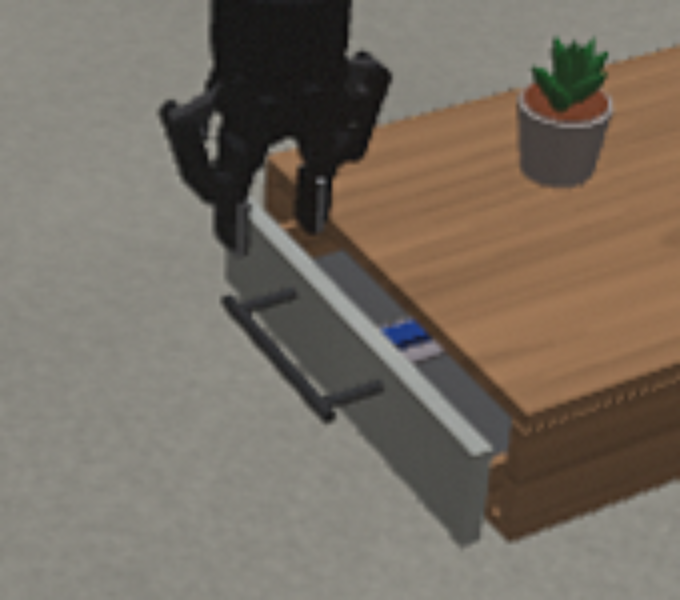

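View pics/w1.png

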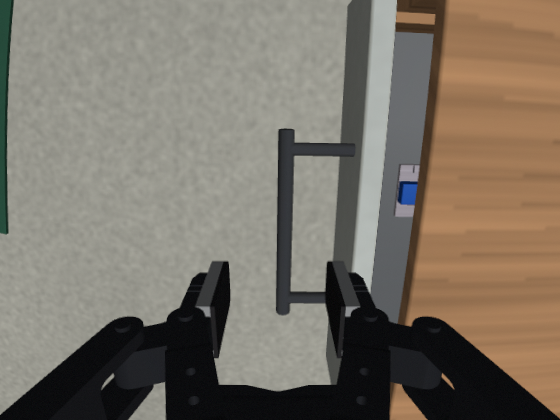

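Run:
```python
from h import *
for n,u,v in [('h far end',230+230/4,150+300/4),('h near end',230+329/4,150+416/4)]:
    print(n,atz('scene',u,v,.06))
c=get_calibration('scene')
V=np.array(c['view'])
for P in [(.607,.074,.118),(.607,.074,.04),(.607,.077,.058)]:
    r,_=cv2.projectPoints(np.array([P]),cv2.Rodrigues(V[:3,:3])[0],V[:3,3],np.array(c['camera_matrix']),np.array(c['D']))
    print(P,(r[0,0]-[230,150])*4)
# wrist
c=get_calibration('wrist');T=np.array(c['tool_from_camera']);K=np.array(c['camera_matrix'])
from scipy.spatial.transform import Rotation as R
o=get_obs();W=np.eye(4);W[:3,:3]=R.from_quat(o['ee_rot']).as_matrix();W[:3,3]=o['tool_pos']
print(o['tool_pos'],T.round(3))
d=np.load('pics/w1.npy')
M=W@T
for u,v in [(287,132),(283,310),(286,220)]:
    x=cv2.undistortPoints(np.array([[[u,v]]],float),K,np.array(c['D']))[0,0]
    z=d[v,u];print(z,(M@[x[0]*z,x[1]*z,z,1])[:3].round(4))
```

```text
h far end [0.5506 0.08   0.06  ]
h near end [0.6758 0.0772 0.06  ]
(0.607, 0.074, 0.118) [268.78085392 274.41329291]
(0.607, 0.074, 0.04) [264.83527089 377.89173345]
(0.607, 0.077, 0.058) [270.02799331 353.34528803]
[0.60279702 0.07505665 0.11368636] [[-0.001 -0.95  -0.313  0.081]
 [ 1.    -0.001  0.    -0.001]
 [-0.    -0.313  0.95  -0.168]
 [ 0.     0.     0.     1.   ]]
0.21194905 [0.5462 0.0803 0.067 ]
0.24916005 [0.6684 0.0785 0.0665]
0.22905737 [0.6016 0.0801 0.0665]
```

drive_tool --pt "1 0 -25 0 0 0" --pt "2 0 -50 0 0 0" --pt "2 1 -65 0 0 0" --pt "2 1 -78 0 0 0" --pt "2 1 -78 0 0 0"

```text
time: 2.28
tool_pos: [0.6082, 0.0762, 0.0418]
ee_rot: [-0.0, 1.0, 0.0, -0.001]
wrist_force: [-0.3, 0.1, -0.4]
width: 0.0428
```

drive_tool --pt "0 0 0 0 0 0" --pt "0 0 0 0 0 0" --pt "0 0 0 0 0 0" --pt "0 0 0 0 0 0" --jaw 1 --newtons 60

```text
time: 2.62
tool_pos: [0.6089, 0.076, 0.0433]
ee_rot: [-0.0, 1.0, -0.0, 0.001]
wrist_force: [0.4, 0.1, -1.0]
width: -0.0
```

Run:
```python
from h import *
p,d=shot('scene','s2');q,_=shot('wrist','w2')
cv2.imwrite('pics/s2c.png',cv2.resize(p[150:300,230:400][:,:,::-1],None,fx=4,fy=4))
print(get_obs())
```

```text
{'time': 2.7167, 'q': array([-6.84485962e-02,  6.41585005e-01,  1.34113379e+00, -1.56956172e-05,
        1.15780574e+00, -1.63999158e+00]), 'joint_velocities': array([-0.00108066,  0.00471954,  0.00508657,  0.00159383, -0.00418114,
       -0.00061487]), 'joint_efforts': array([ 9.05497087e-03, -5.43093860e+01, -1.92997116e+01, -1.30239919e-04,
        4.79855618e-03, -2.40820816e-05]), 'tool_pos': array([0.6085831 , 0.07604988, 0.04266211]), 'ee_rot': array([-3.76474019e-04,  9.99999786e-01, -4.38984535e-05,  5.32297854e-04]), 'wrist_force': array([-0.35909731,  0.19638741,  0.82311591]), 'torque': array([ 0.00848381, -0.03788299,  0.02135874]), 'width': 8.852589680821873e-05}
```

View pics/s2c.png

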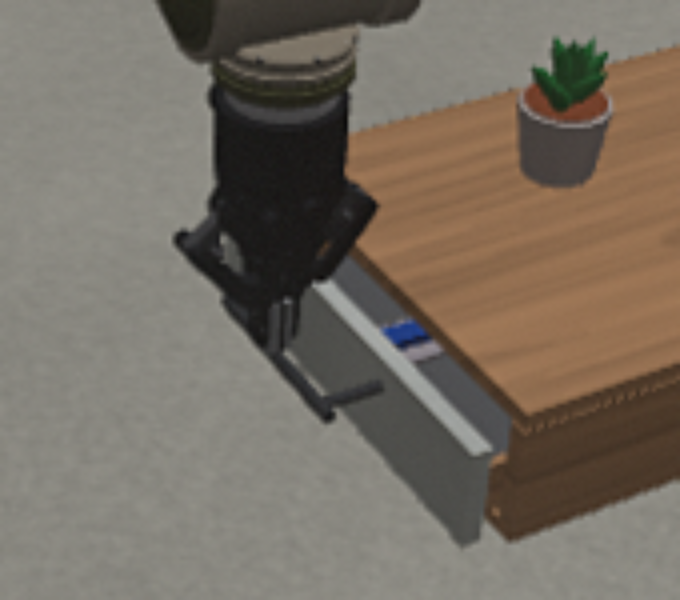

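View pics/w2.png

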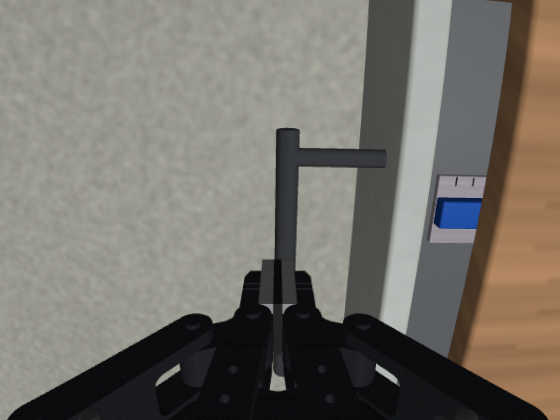

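Run:
```python
from h import *
from scipy.spatial.transform import Rotation as R
for (u,v) in [(265,340),(280,345),(288,330),(270,320)]:
    print(u,v,atdepth('scene','s2',230+u/4,150+v/4))
c=get_calibration('wrist');T=np.array(c['tool_from_camera']);K=np.array(c['camera_matrix'])
d=np.load('pics/w2.npy')
for u,v in [(278,265),(278,280),(270,295),(285,295),(278,310),(286,230),(287,140),(280,368)]:
    x=cv2.undistortPoints(np.array([[[u,v]]],float),K,np.array(c['D']))[0,0]
    z=d[v,u];print((u,v),z,(T@[x[0]*z,x[1]*z,z,1])[:3].round(4))
p=cv2.imread('pics/w2.png');cv2.imwrite('pics/w2c.png',cv2.convertScaleAbs(cv2.resize(p[230:400,200:360],None,fx=4,fy=3.5),alpha=2.2))
p=cv2.imread('pics/s2.png');cv2.imwrite('pics/s2d.png',cv2.convertScaleAbs(cv2.resize(p[190:260,260:330],None,fx=8,fy=8),alpha=2.2))
```

```text
265 340 [0.6161 0.0677 0.0778]
280 345 [0.6186 0.0768 0.0725]
288 330 [0.6197 0.0812 0.0831]
270 320 [0.6173 0.0699 0.0928]
(278, 265) 0.14841086 [ 0.0111 -0.0003 -0.0343]
(278, 280) 0.13593107 [ 0.0115 -0.0004 -0.0473]
(270, 295) 0.12543334 [ 0.0118 -0.0032 -0.0582]
(285, 295) 0.1260922 [ 0.0114  0.0021 -0.0577]
(278, 310) 0.121871345 [ 0.0088 -0.0004 -0.063 ]
(286, 230) 0.15906411 [ 0.0208  0.0032 -0.0198]
(287, 140) 0.14742936 [ 0.0603  0.0034 -0.0191]
(280, 368) 0.18447492 [-0.0576  0.0008 -0.019 ]
```

View pics/w2c.png

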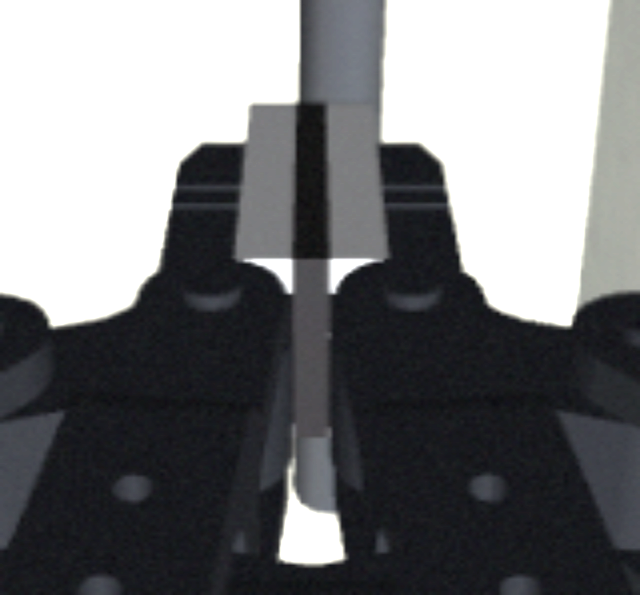

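View pics/s2d.png

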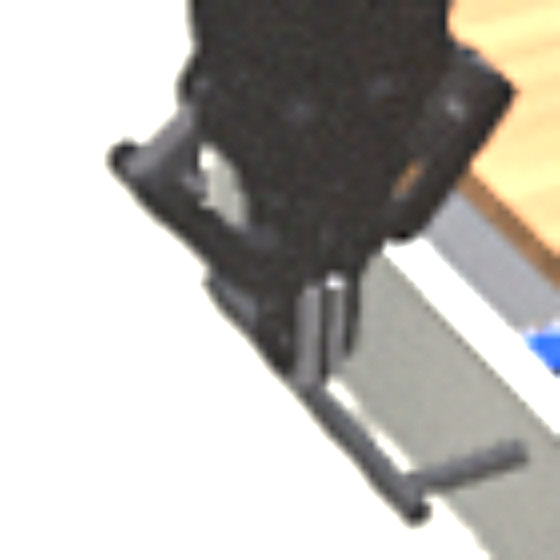

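Run:
```python
from h import *
c=get_calibration('wrist');T=np.array(c['tool_from_camera']);K=np.array(c['camera_matrix'])
d=np.load('pics/w2.npy')
for u in (268,278,288):
  for v in range(252,306,4):
    x=cv2.undistortPoints(np.array([[[u,v]]],float),K,np.array(c['D']))[0,0]
    z=d[v,u];print((u,v),(T@[x[0]*z,x[1]*z,z,1])[:3].round(4))
```

```text
(268, 252) [-0.0195 -0.0066  0.0422]
(268, 256) [-0.0229 -0.0066  0.0433]
(268, 260) [ 0.0108 -0.0046 -0.0292]
(268, 264) [ 0.0115 -0.0045 -0.0342]
(268, 268) [ 0.0117 -0.0044 -0.0381]
(268, 272) [ 0.0113 -0.0043 -0.0407]
(268, 276) [ 0.0118 -0.0042 -0.0447]
(268, 280) [ 0.0111 -0.0042 -0.0466]
(268, 284) [ 0.0112 -0.0041 -0.0497]
(268, 288) [ 0.0112 -0.004  -0.0526]
(268, 292) [ 0.0112 -0.004  -0.0553]
(268, 296) [ 0.0113 -0.0039 -0.0581]
(268, 300) [ 0.0111 -0.0038 -0.0603]
(268, 304) [ 0.0109 -0.0038 -0.0624]
(278, 252) [ 0.0092 -0.0003 -0.018 ]
(278, 256) [ 0.0073 -0.0003 -0.0183]
(278, 260) [ 0.0108 -0.0003 -0.0291]
(278, 264) [ 0.0107 -0.0003 -0.0327]
(278, 268) [ 0.0116 -0.0003 -0.0379]
(278, 272) [ 0.0111 -0.0003 -0.0402]
(278, 276) [ 0.0108 -0.0003 -0.043 ]
(278, 280) [ 0.0115 -0.0004 -0.0473]
(278, 284) [ 0.0113 -0.0004 -0.0499]
(278, 288) [ 0.0114 -0.0004 -0.0529]
(278, 292) [ 0.0108 -0.0004 -0.0547]
(278, 296) [ 0.0114 -0.0004 -0.0582]
(278, 300) [ 0.0113 -0.0004 -0.0606]
(278, 304) [ 0.011  -0.0004 -0.0627]
(288, 252) [ 0.0095  0.0043 -0.0186]
(288, 256) [ 0.0076  0.0043 -0.0188]
(288, 260) [ 0.0108  0.004  -0.0292]
(288, 264) [ 0.0106  0.0039 -0.0324]
(288, 268) [ 0.0116  0.0037 -0.038 ]
(288, 272) [ 0.0114  0.0036 -0.0409]
(288, 276) [ 0.0114  0.0035 -0.0441]
(288, 280) [ 0.0107  0.0035 -0.0459]
(288, 284) [ 0.0105  0.0034 -0.0486]
(288, 288) [ 0.012   0.0033 -0.0539]
(288, 292) [ 0.0109  0.0032 -0.0549]
(288, 296) [ 0.0107  0.0032 -0.0571]
(288, 300) [ 0.011   0.0031 -0.0601]
(288, 304) [ 0.0114  0.003  -0.0632]
```

The picture shows the fingers shut just above the bar: the pad ends at wrist pixel (278,258) are 28 mm behind the reported TCP, not level with it. I'll open the jaws and go about 31 mm lower.

drive_tool --pt "0 0 0 0 0 0" --pt "0 0 0 0 0 0" --pt "0 0 -5 0 0 0" --pt "0 0 -18 0 0 0" --pt "0 0 -31 0 0 0" --jaw 0.5

```text
time: 3.13
tool_pos: [0.6085, 0.076, 0.0106]
ee_rot: [-0.0, 1.0, -0.0, 0.0]
wrist_force: [-0.6, -0.1, 0.8]
width: 0.0425
```

drive_tool --pt "0 0 0 0 0 0" --pt "0 0 0 0 0 0" --pt "0 0 0 0 0 0" --pt "0 0 0 0 0 0" --jaw 1 --newtons 60

```text
time: 3.47
tool_pos: [0.6083, 0.0762, 0.0112]
ee_rot: [-0.0, 1.0, 0.0, 0.0]
wrist_force: [0.5, 1.5, -2.2]
width: 0.008
```

Gripped. Now I pull.

drive_tool --pt "0 -15 0 0 0 0" --pt "0 -40 0 0 0 0" --pt "0 -65 0 0 0 0" --pt "0 -90 0 0 0 0" --pt "0 -115 0 0 0 0"

```text
time: 3.88
tool_pos: [0.6066, -0.0392, 0.0112]
ee_rot: [-0.001, 1.0, 0.001, -0.002]
wrist_force: [-6.4, 4.8, 1.1]
width: 0.0079
```

drive_tool --pt "0 -15 0 0 0 0" --pt "0 -30 0 0 0 0" --pt "0 -45 0 0 0 0" --pt "0 -58 0 0 0 0" --pt "0 -64 0 0 0 0"

```text
time: 4.3
tool_pos: [0.6057, -0.1036, 0.0111]
ee_rot: [0.0, 1.0, 0.001, -0.003]
wrist_force: [-8.6, 35.9, 9.1]
width: 0.0076
```

drive_tool --pt "-2 1 0 0 0 0" --pt "-2 1 0 0 0 0"

```text
time: 4.47
tool_pos: [0.6059, -0.1026, 0.0112]
ee_rot: [-0.0, 1.0, -0.0, -0.0]
wrist_force: [-3.0, -1.4, -2.2]
width: 0.008
```

Run:
```python
from h import *
p,d=shot('top','t3')
cv2.imwrite('pics/t3c.png',cv2.resize(p[100:260,220:380][:,:,::-1],None,fx=5,fy=3.75*4/3*0.75))
p,d=shot('scene','s3')
```

```text
(no output)
```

View pics/t3c.png

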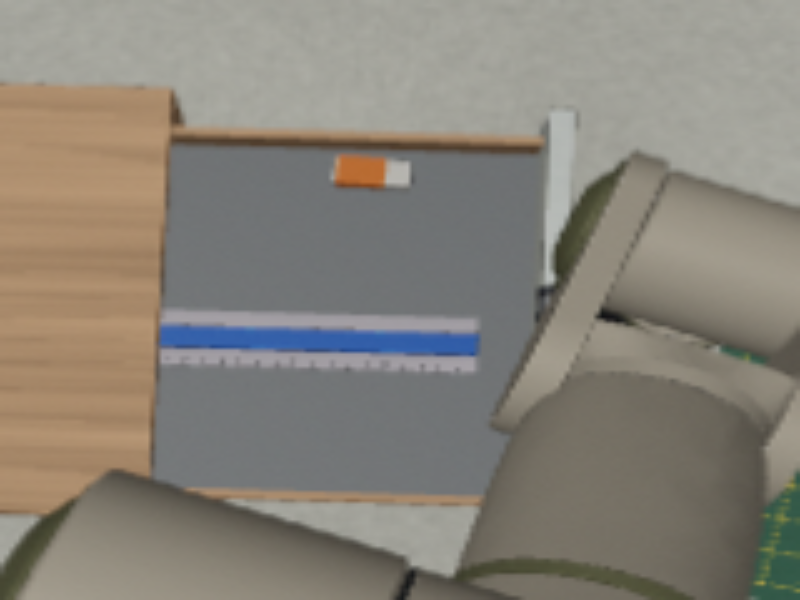

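View pics/s3.png

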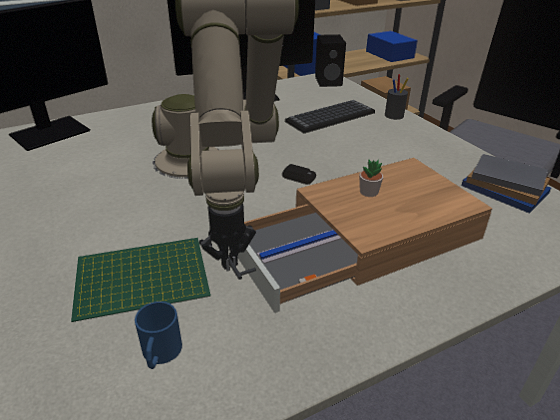

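Run:
```python
from h import *
f=lambda x,y:(220+x/5,100+y/3.75)
for n,xy,z in [('rf',(479,344),.031),('rb@edge',(162,335.5),.031),('pl r',(479,319),.022),('pl l',(477,373),.022),('panel inner top',(545,200),.078),('eraser',(372,172),.03),('board',(160,336),.098)]:
    print(n,atz('top',*f(*xy),z),atdepth('top','t3',*f(*xy)))
for uv in [(262,254),(337,236)]: print(atz('scene',*uv,.031))
```

```text
rf [ 0.5895 -0.0184  0.031 ] [ 0.5912 -0.0194  0.0169]
rb@edge [0.5913 0.1549 0.031 ] [0.5914 0.1549 0.0304]
pl r [ 0.6091 -0.0186  0.022 ] [ 0.609  -0.0186  0.0224]
pl l [ 0.5692 -0.0183  0.022 ] [ 0.5697 -0.0187  0.0169]
panel inner top [ 0.6867 -0.0481  0.078 ] [ 0.6859 -0.0477  0.0814]
eraser [0.7153 0.043  0.03  ] [0.7151 0.043  0.0309]
board [0.5825 0.1508 0.098 ] [0.5912 0.1561 0.0291]
[ 0.5918 -0.0118  0.031 ]
[0.6147 0.1887 0.031 ]
```

drive_tool --pt "0 0 0 0 0 0" --pt "0 0 0 0 0 0" --pt "0 0 30 0 0 0" --pt "0 0 70 0 0 0" --pt "0 0 110 0 0 0" --jaw 0.5

```text
time: 4.98
tool_pos: [0.6062, -0.1015, 0.1221]
ee_rot: [-0.001, 1.0, 0.0, -0.0]
wrist_force: [0.4, -0.3, 0.9]
width: 0.0427
```

drive_tool --pt "-1 12 0 0 0 -7" --pt "-2 25 0 0 0 -14" --pt "-4 38 0 0 0 -21" --pt "-5 50 0 0 0 -28" --pt "-6 63 0 0 0 -35"

```text
time: 5.4
tool_pos: [0.6007, -0.0382, 0.1215]
ee_rot: [0.303, 0.953, 0.0, 0.001]
wrist_force: [-0.5, -1.0, 0.1]
width: 0.0427
```

drive_tool --pt "-1 12 0 0 0 -7" --pt "-2 25 0 0 0 -14" --pt "-4 38 0 0 0 -21" --pt "-5 50 0 0 0 -28" --pt "-6 63 0 0 0 -35"

```text
time: 5.82
tool_pos: [0.5947, 0.0249, 0.1214]
ee_rot: [0.576, 0.818, 0.0, 0.001]
wrist_force: [-0.0, -0.7, 0.8]
width: 0.0424
```

drive_tool --pt "-1 12 0 0 0 -7" --pt "-2 25 -5 0 0 -13" --pt "-3 37 -25 0 0 -19.5" --pt "-3 37 -40 0 0 -19.5" --pt "-3 37 -40 0 0 -19.5"

```text
time: 6.23
tool_pos: [0.5901, 0.0621, 0.0786]
ee_rot: [0.703, 0.711, -0.001, -0.002]
wrist_force: [0.1, -0.3, -0.9]
width: 0.0426
```

Run:
```python
from h import *
shot('wrist','w4');p,_=shot('scene','s4')
cv2.imwrite('pics/s4c.png',cv2.convertScaleAbs(cv2.resize(p[150:320,210:380][:,:,::-1],None,fx=3.5,fy=3.5),alpha=1.6))
from scipy.spatial.transform import Rotation as R
c=get_calibration('wrist');T=np.array(c['tool_from_camera']);K=np.array(c['camera_matrix'])
o=get_obs();W=np.eye(4);W[:3,:3]=R.from_quat(o['ee_rot']).as_matrix();W[:3,3]=o['tool_pos']
np.save('pics/M.npy',W@T);print(W.round(4))
```

```text
[[-1.050e-02  9.999e-01  5.000e-04  5.917e-01]
 [ 9.999e-01  1.050e-02  0.000e+00  6.110e-02]
 [ 0.000e+00  5.000e-04 -1.000e+00  8.140e-02]
 [ 0.000e+00  0.000e+00  0.000e+00  1.000e+00]]
```

View pics/w4.png

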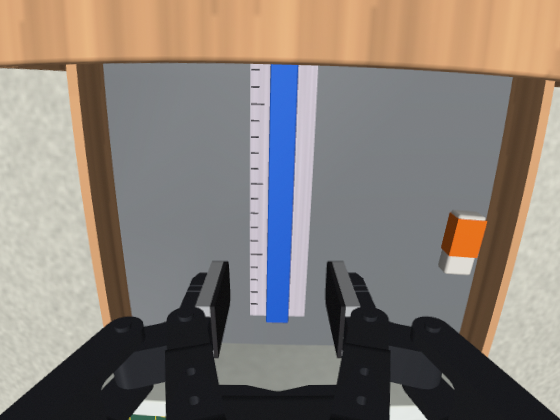

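View pics/s4c.png

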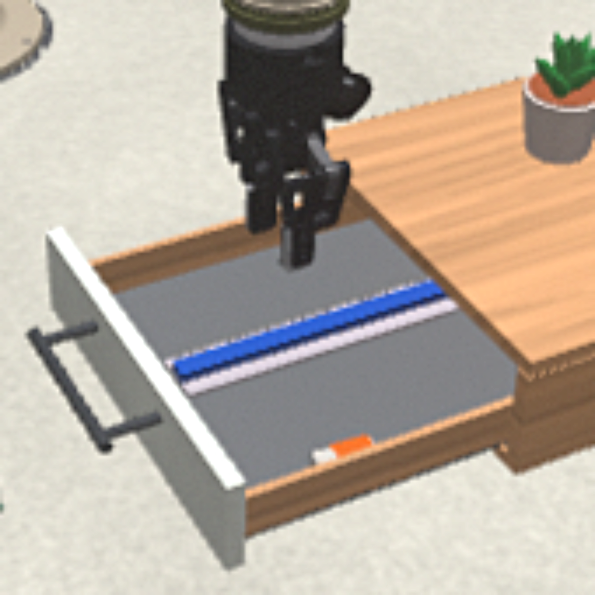

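Run:
```python
from h import *
c=get_calibration('wrist');K=np.array(c['camera_matrix']);M=np.load('pics/M.npy');d=np.load('pics/w4.npy')
for u,v in [(271,80),(297,80),(267,240),(293,240),(267,315),(288,315),(306,300),(280,150)]:
    x=cv2.undistortPoints(np.array([[[u,v]]],float),K,np.array(c['D']))[0,0]
    z=d[v,u];print((u,v),(M@[x[0]*z,x[1]*z,z,1])[:3].round(4))
```

```text
(271, 80) [0.587  0.1459 0.0336]
(297, 80) [0.602  0.1461 0.0327]
(267, 240) [0.5849 0.0462 0.0324]
(293, 240) [0.5907 0.1412 0.249 ]
(267, 315) [ 0.5849 -0.0118  0.0327]
(288, 315) [ 0.5998 -0.0114  0.0331]
(306, 300) [ 0.6133 -0.0065  0.0212]
(280, 150) [0.5927 0.1057 0.0338]
```

drive_tool --pt "1 0 -25 0 0 -1.5" --pt "2 0 -50 0 0 -1.5" --pt "2 0 -70 0 0 -1.5" --pt "2 0 -80 0 0 -1.5" --pt "2 0 -83 0 0 -1.5"

```text
time: 6.75
tool_pos: [0.5933, 0.0608, -0.0026]
ee_rot: [0.713, 0.701, -0.0, -0.0]
wrist_force: [0.1, -0.1, 0.2]
width: 0.0429
```

drive_tool --pt "0 0 0 0 0 0" --pt "0 0 0 0 0 0" --pt "0 0 0 0 0 0" --pt "0 0 0 0 0 0" --jaw 1 --newtons 60

```text
time: 7.08
tool_pos: [0.5943, 0.0609, -0.0003]
ee_rot: [0.713, 0.701, 0.001, 0.001]
wrist_force: [-0.6, 0.3, 7.0]
width: 0.0135
```

drive_tool --pt "0 0 0 0 0 0" --pt "0 0 2 0 0 0" --pt "0 -1 11 -2 0 0" --pt "0 -1 19 -4 0 0" --pt "0 -1 19 -4 0 0" --jaw 1 --newtons 100

```text
time: 7.5
tool_pos: [0.594, 0.0608, 0.0186]
ee_rot: [0.712, 0.701, -0.024, 0.026]
wrist_force: [0.0, -0.1, -0.8]
width: 0.0121
```

Run:
```python
from h import *
p,_=shot('scene','s5')
cv2.imwrite('pics/s5c.png',cv2.convertScaleAbs(cv2.resize(p[150:320,210:380][:,:,::-1],None,fx=3.5,fy=3.5),alpha=1.6))
```

```text
(no output)
```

View pics/s5c.png

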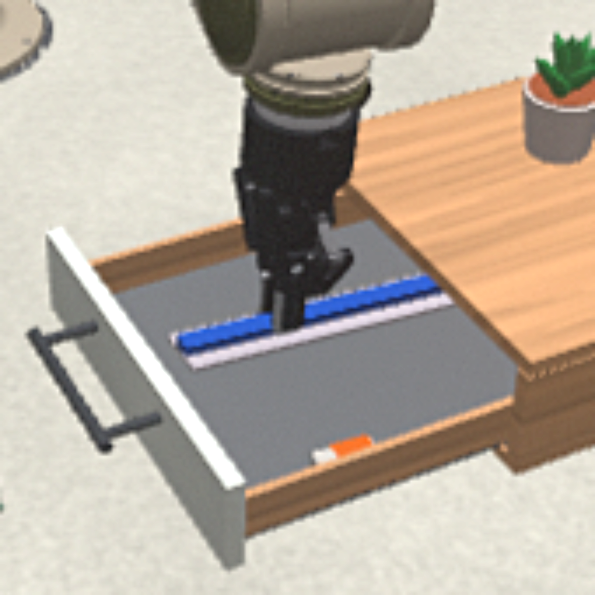

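drive_tool --pt "0 0 11 -3 0 0" --pt "0 1 23 -6 0 0" --pt "0 2 35 -9 0 0" --pt "0 3 46 -12 0 0" --pt "0 4 50 -13 0 0"

```text
time: 7.97
tool_pos: [0.5935, 0.0648, 0.0677]
ee_rot: [0.705, 0.694, -0.104, 0.106]
wrist_force: [-0.1, 0.4, -1.2]
width: 0.012
```

Run:
```python
from h import *
p,_=shot('scene','s6');t,_=shot('top','t6');print(get_obs()['wrist_force'],get_obs()['torque'])
cv2.imwrite('pics/s6c.png',cv2.convertScaleAbs(cv2.resize(p[130:320,210:380][:,:,::-1],None,fx=3.1,fy=3.1),alpha=1.6))
```

```text
[-0.04893426  0.78063692 -0.62567178] [ 0.19455179 -0.06782703 -0.04168786]
```

View pics/s6c.png

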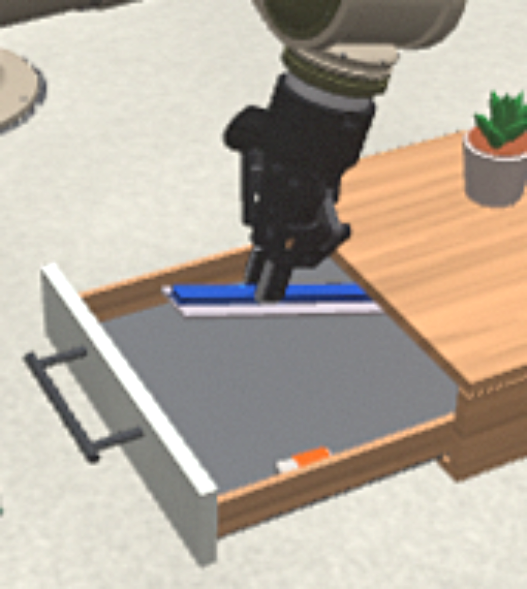

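Run:
```python
from h import *
for u,v in [(178,298),(190,305),(185,296),(350,292),(340,305)]:
    print(atdepth('scene','s6',210+u/3.1,130+v/3.1))
for u,v in [(315,191),(310,190),(258,190)]: print(atdepth('top','t6',u,v))
```

```text
[5.974e-01 5.000e-04 1.145e-01]
[0.6029 0.0078 0.1091]
[0.5993 0.0054 0.1159]
[0.5963 0.1555 0.0673]
[0.6052 0.1407 0.0652]
[ 0.5931 -0.0171  0.0176]
[0.5834 0.002  0.112 ]
[0.5417 0.115  0.4175]
```

Front end at about 0.11 m and rib top at about 0.069 m under the board edge, with no contact force. Now I slide it out along its own axis.

drive_tool --pt "0 -20 6 0 0 0" --pt "-1 -55 17 0 0 0" --pt "-1 -90 28 0 0 0" --pt "-2 -125 38 0 0 0" --pt "-2 -160 49 0 0 0"

```text
time: 8.48
tool_pos: [0.5904, -0.098, 0.1151]
ee_rot: [0.705, 0.694, -0.103, 0.104]
wrist_force: [0.3, -1.2, -1.8]
width: 0.0122
```

drive_tool --pt "0 -30 10 0 0 0" --pt "0 -50 35 0 0 0" --pt "0 -60 70 0 0 0" --pt "0 -80 100 0 0 0" --pt "0 -100 120 0 0 0"

```text
time: 8.9
tool_pos: [0.5914, -0.1975, 0.2382]
ee_rot: [0.705, 0.693, -0.102, 0.106]
wrist_force: [0.8, -0.2, -1.3]
width: 0.0118
```

Run:
```python
from h import *
p,_=shot('scene','s7');print(get_obs()['wrist_force'],get_obs()['tool_pos'])
```

```text
[-1.30583119 -2.99773571  2.08796766] [ 0.59209416 -0.20150351  0.24157078]
```

View pics/s7.png

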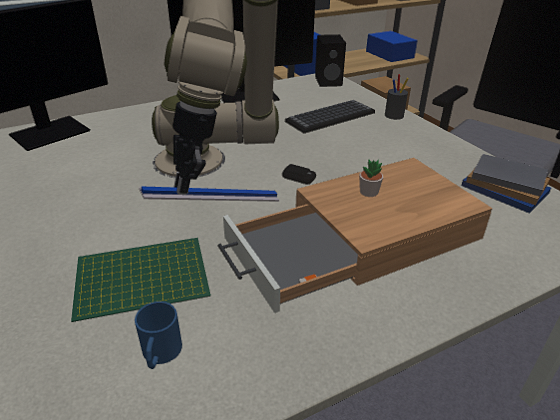

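drive_tool --pt "-10 -20 0 3 0 0" --pt "-30 -50 0 7 0 0" --pt "-50 -80 0 11 0 0" --pt "-70 -110 0 14 0 0" --pt "-85 -140 0 17 0 0"

```text
time: 9.37
tool_pos: [0.5044, -0.3376, 0.2352]
ee_rot: [0.713, 0.701, 0.002, -0.001]
wrist_force: [0.4, -0.5, -1.6]
width: 0.0124
```

drive_tool --pt "-5 -10 -5 0 0 0" --pt "-8 -18 -10 0 0 0" --pt "-10 -20 -15 0 0 0" --pt "-10 -20 -15 0 0 0" --pt "-10 -20 -15 0 0 0"

```text
time: 9.78
tool_pos: [0.4968, -0.3546, 0.2204]
ee_rot: [0.712, 0.702, 0.0, -0.0]
wrist_force: [0.9, -0.3, -1.5]
width: 0.0119
```

Run:
```python
from h import *
p,_=shot('scene','s8');shot('top','t8');print(get_obs()['wrist_force'],get_obs()['tool_pos'])
```

```text
[ 0.06500682  0.39184403 -1.17613527] [ 0.49710879 -0.35463935  0.2212085 ]
```

View pics/s8.png

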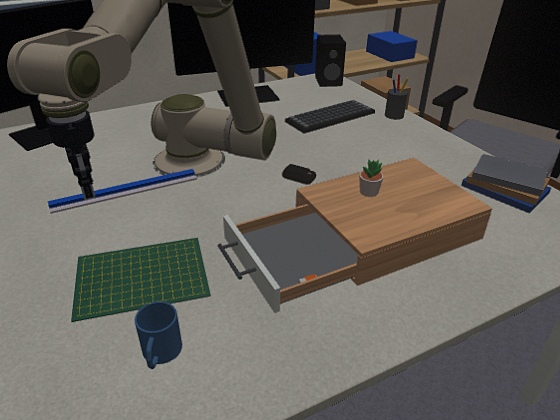

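View pics/t8.png

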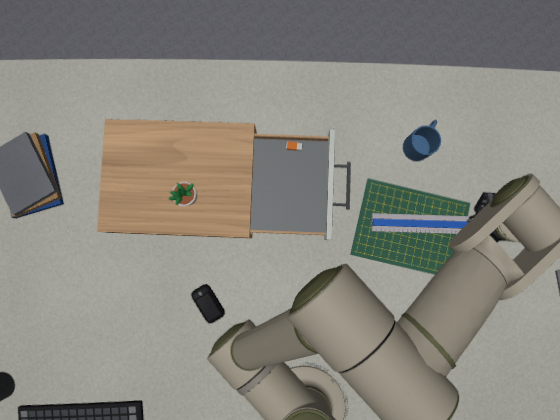

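Both views show the ruler held level above the mat. The top view has its back end at (373,222). The eraser is still in the drawer at (293,146), and the mug, plant and mouse are unmoved. I'll check the end positions.

Run:
```python
from h import *
print(atdepth('scene','s8',52,204),atdepth('scene','s8',192,174),atdepth('scene','s8',140,184),atdepth('top','t8',376,222),atdepth('top','t8',450,224),atdepth('top','t8',293,146))
print(get_obs()['joint_velocities'].round(4))
```

```text
[ 0.5047 -0.4244  0.2505] [ 0.5041 -0.1371  0.2416] [ 0.5026 -0.2507  0.2468] [ 0.4982 -0.14    0.2457] [ 0.4975 -0.3055  0.2524] [0.7155 0.0468 0.0272]
[-0.0021 -0.0028 -0.0065 -0.0016  0.0022 -0.002 ]
```

```bash
python3 -c "
from cell import *
print(job_done())"
```

```text
the job is handed in; nothing more can be done
None
```

I pulled the drawer out to its stop and took the ruler out slantwise. I handed the job in with the gripper still holding the ruler over the mat. The job reports no verdict, so these are my own measurements, with about 9.9 s of the 54 s used:

- **Drawer:** the handle travelled about 180 mm before the pull met the stop with a 36 N reaction. It was already slightly open at the start.
- **Tipping:** I gripped the ruler's rib and tilted it about 17°. The front end stood at about 0.11 m. The back end was still under the top board, and the rib top was at about 0.07 m near the board edge (underside 0.084 m). The wrist force stayed near zero, so there was no sign of levering against the board.
- **Final hold:** the ruler's middle is at about (0.50, −0.285) m, against a mat centre of about (0.497, −0.29) m. Its ends are at about 0.24 and 0.25 m, roughly 2° off level, and the arm is still.
- **Other items:** the eraser is still in the drawer, and the plant, mug and mouse look unmoved in the last pictures.

**Disagreement with the interface text:** it puts the TCP at the very end of the fingers. The wrist and scene cameras both showed the shut fingertips ending about 28 mm short of it. My first grasp closed on nothing just above the handle, so I corrected for the offset and the later grasps held.

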